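Clamp a block with a torque-limited clamp until it clicks

ROBOT

A 7-joint arm with a two-finger parallel gripper is mounted at the origin on a cart in front of the work surface, level with it; the furniture and walls round the work are solid. World frame = base frame: x ahead of the robot, y to its left, z up, the work surface at z = 0. Lengths are in m, angles in rad, forces in N, time in s.
With the tool pointing down it reaches from about 0.35 to 0.9 m from the base axis. Payload 8.1 kg.
Tool frame: the origin (TCP) lies midway between the tips of the shut fingers; the grasp point (between the pads) lies arm.grasp_offset behind it (arm.grasp_offset is the distance from the TCP to the grasp point, in m); z points along the fingers, y is the line along which they close (so a half turn about z gives the same grasp; the last joint's range is limited). The gripper opens to 92 mm and grips with 3 to 60 N. Pads are 19 mm wide; open, the fingers measure 130 mm over their backs; the gripper's body (75 mm by 190 mm) begins 47 mm behind the grasp point.
Start: joints at [1.121, 0.434, 0.025, 1.573, -0.012, 1.134, -0.075], TCP at [0.212, -0.588, 0.227] pointing down, gripper open.
Joint ranges: [-2.62, 2.62], [-0.44, 2.09], [-1.27, 1.32], [0.08, 2.57], [-1.32, 4.46], [0.12, 2], [-2.74, 2.74]. Speed limits (rad/s): [2.22, 2.22, 3.01, 3.01, 3.14, 3.14, 3.14].

INTERFACE

Orientations are given as a rotation vector (axis times angle).
In Python, from cell import observe, imaging, arm gives the robot as it stands.
- The arm moves only by the tool apply_moves, never from a script. Its argument "commands" is a list of rows, each a list of 5 numbers: the opening in per cent of the stroke, from 0 (shut) to 100 (fully open), then the shift along the world's x, y, z in units of 0.06 m (1.0 is 0.06 m), then the turn about the world's z in units of 0.5 rad (1.0 is 0.5 rad). A call has 1 to 12 rows; each row shifts and turns the commanded pose from where the row before left it; what a row does not reach is not made up. A row lasts 1/8 s, in which the tool goes at most 62.5 mm and 10.7 degrees, less where a joint would pass 70% of its speed; a pose out of reach is approached as far as the arm can. A call with a number of a shift or a turn outside -1 to 1 is refused whole. A call with a gripper value outside its range is refused whole. The fingers move at their own pace and stop on an object; "newtons" is the grip in N (left out, the last holds). Time passes only in rows, so rows that do not move let the fingers close. It gives the time, the measured TCP pose, the force, the opening and the grip force at its end, in the units of the state.
- observe(): the state, without advancing time (a new reading comes with each control period).
- imaging.get_image(name): name is "side" or "top"; returns (picture, depth): 400x640x3 uint8, red, green, blue; 400x640 float32, m along the optical axis (not along the pixel's ray), 0 where there is no reading.
- imaging.camera_params(name): a dict with "camera_matrix" (3x3 intrinsics, pixels), "dist" ([k1, k2, p1, p2, k3] as OpenCV has them; the pictures are not rectified), "origin" and "rotation" of the camera in the world. Camera axes: x right, y up, looking along -z (the intrinsics and any distortion apply to the point x, -y, -z); pixel columns grow to the right and rows downward; lengths in m; the calibration is good to about 2 mm. A picture is of the moment at which its call begins. camera_params takes no time and is no camera call.
- arm.sign_off(): hands the job in; it is judged then, once.
The state is a dict: "clock": time; "joints": joint angles; "dq": joint speeds; "joint_efforts": joint torques, N m; "position": TCP position; "ee_rot": TCP orientation; "force": force on the tool from outside, world axes, zero at the start; "ft_torque": the same for the moment, N m; "width": opening from 0.0 (shut) to 1.0 (fully open); "gripper_force": force on a finger pad.
Only numpy, scipy, OpenCV 4.12 (cv2) and the standard library are available. Lean on these libraries where they do the work, as an engineer would, in place of code of your own. Each camera call takes 0.05 s, during which the arm holds its last target. There are 200 camera calls.

TASK

The aluminium block lies loose in the clamping fixture, whose clamp has a torque-limiting head. Take the T-key out of its stand, put its square end fully down into the head's square socket and turn it clockwise until the head clicks, then stop at once, so that the block is clamped at the preset torque and not overtightened. Ease the key off without slackening the clamp, stand it back in its hole fully down and upright, and leave the other things where they are.

Things in the scene. Friction and masses are not known exactly. Their poses are not given: they have to be found in the camera images.
- key_grip (a point): Centre of the T-key's grip: black bar 94 mm long (its x axis), 22 mm thick (y) and 24 mm high; z up along the key. Below the bar the steel shank is 17 mm across, from 12 to 45 mm below this point. The key's tip is 104 mm below this point; the flats of its square end are parallel to x and y. The key weighs 0.4 kg.
- key_tip (a point): Tip of the T-key, on its axis, z up the key. The square end is 15 mm wide (x and y along its flats) and 17 mm long, stepped narrower (13.6, 11.8 mm) over its last 5 mm; above it the round shank is 22 mm across from 17 to 59 mm above the tip, with a collar 36 mm across from 36 to 42 mm above the tip.
- socket_mouth (a point): Centre of the mouth of the square socket in the fixture's torque head, a steel boss 41 mm across and 20 mm high on the dark gear housing; 57 mm above the bench. Socket 17 mm wide, 18 mm deep, vertical; x and y parallel to its walls, z up. Fully down, the key's round shank stands on the boss, its tip 17 mm below this point.
- torque_head: The torque head with the socket. Turned clockwise (from above) it drives the clamp shaft under it, as one, up to about 0.6 N m. There it clicks: it gives way by 8 degrees while the torque falls by over a third, then meets a solid stop, past which one overtightens. Relieved, it springs back. Clockwise to the click takes 0.6 to 1.3 rad in all, depending on how the fixture's end stop was set.
- jaw: Steel jaw: plate 36 mm wide, 26 mm high on a toothed bar from the gear housing; origin at the lower edge of its clamping face, which looks along its y axis at the block. The clamp shaft drives it along y by rack and pinion; the shaft turns stiffly (0.3 to 0.4 N m, more once the block is gripped), stays where it is left, and slackens if turned anticlockwise.
- block: Milled aluminium block with bores, 36 x 50 x 26 mm, 0.25 kg, lying loose on the fixture's base plate (14 mm thick) between the jaw and a dark steel end stop screwed to the plate; origin at the centre of its underside, its 50 mm along y.
- stand_mouth (a point): Centre of the mouth of the round hole in the key's stand, a wooden block 64 x 110 x 46 mm screwed to the bench with two short square adapters standing in it beside the key (38 mm to either side along y, 58 mm above the bench). The hole is vertical, 25.5 mm wide and 39 mm deep; this point is 46 mm above the bench. Fully down, the key's collar rests on the stand's top, its tip 36 mm below this point.
- oil_bottle: Small squeeze bottle with a nozzle, 40 mm across, 125 mm tall, a bystander; origin at the centre of its underside.
- vee_block: Steel vee block 37 x 45 x 45 mm, a bystander; origin at the centre of its underside.
- pulley: Turned aluminium pulley, 42 mm across, 26 mm high, a bystander; origin at the centre of its underside.
Not all that is in view belongs to the job. What is shaped like the block but blue or red is not meant.

How it is judged:
On the way, in this order (a step that is already met when the one before it is completed fails the run):
1. the key's square end is down in the head's socket (z of key_tip in the frame of socket_mouth below -0.012 m and horizontal distance between key_tip and socket_mouth below 0.004 m), for 0.2 s.
2. with the key in the socket, the block is clamped to the preset torque (jaw presses it with more than 37 N) (all of step 1 and contact force between jaw and block above 37 N), for 0.2 s.
At the end, for the whole second after the job is handed in: Block flat (0.04 rad), pressed by the jaw with over 35 N (a click gives about 48 N). Key back in its hole: tip within 6 mm of its axis, over 31 mm below its mouth, upright within 0.12 rad. Oil bottle, vee block and pulley within 30 mm of their places (contact force between jaw and block above 35 N and angle between block's own z axis and vertical below 0.04 rad and horizontal distance between key_tip and stand_mouth below 0.006 m and z of key_tip in the frame of stand_mouth below -0.031 m and angle between key_grip's own z axis and vertical below 0.12 rad and distance of each of oil_bottle, vee_block, pulley from where it was at the start of the episode below 0.03 m); the robot touches nothing.
It fails at once if the block is overtightened: the jaw presses it with more than 64 N (contact force between jaw and block above 64 N).
It also fails if it takes over 61 s, if anything falls off the work surface, if the arm or the gripper's body presses on something with over 40 N, if the wrist force passes 120 N, or if a joint passes its speed limit or range.

## Working session

There is one attempt and no reset: what is moved stays moved. The work goes in short steps, Python scripts to look and compute and a tool call to move; the robot and the scene stay as the last step left them, time stands still between calls to the robot, and variables do not carry over. Pictures are saved under pics/ and viewed, at most 10 in all, crops included, and the job is handed in when it is done.

Besides the shell and the picture viewer there is one more tool, called after "Request:" by a JSON object that holds its "api" and its "payload". apply_moves: Moves the arm, as the interface text tells. Its arguments: {"type":"object","properties":{"commands":{"type":"array"},"newtons":{"type":"number"}},"required":["commands"]}

```bash
mkdir -p pics; ls
python3 - <<'E'
from cell import observe, imaging, arm
import cv2, numpy as np
s=observe(); print(s, arm.grasp_offset)
for n in("top","side"):
    p,d=imaging.get_image(n); np.savez(f"pics/{n}0.npz",p=p,d=d); cv2.imwrite(f"pics/{n}0.png",p[:,:,::-1]); print(n,imaging.camera_params(n),(d>0).mean())
E
```

```text
pics
{'clock': 0.0, 'joints': array([ 1.12140726,  0.43522071,  0.02499786,  1.5741036 , -0.01159361,
        1.1339886 , -0.07509997]), 'dq': array([-2.26618418e-04, -4.49889040e-05,  9.08340618e-04,  4.24438073e-04,
        1.09560342e-03, -4.33524725e-04,  8.44920899e-04]), 'joint_efforts': array([-1.80342690e-04, -6.67854238e+01,  9.84813273e-01, -3.14465582e+01,
       -6.05922681e-02,  4.28898528e-02,  1.56743963e-04]), 'position': array([ 0.21218114, -0.58733692,  0.22594416]), 'ee_rot': array([-3.09301450e+00, -5.41609111e-01,  6.70670705e-04]), 'force': array([ 0.17857608, -0.37978846,  0.5446856 ]), 'ft_torque': array([0.01570711, 0.04771421, 0.01578161]), 'gripper_force': 0.0, 'width': 0.9989396523659031} 0.0188
top {'camera_matrix': array([[457.99164521,   0.        , 313.50021021],
       [  0.        , 457.99164521, 200.06563365],
       [  0.        ,   0.        ,   1.        ]]), 'dist': array([0.04177101, 0.        , 0.        , 0.        , 0.        ]), 'origin': array([ 0.41705578, -0.13292851,  0.95361607]), 'rotation': array([ 0.15964919, -0.13381932, -1.54782108])} 0.9959921875
side {'camera_matrix': array([[432.0846541 ,   0.        , 312.6736939 ],
       [  0.        , 432.0846541 , 201.61381646],
       [  0.        ,   0.        ,   1.        ]]), 'dist': array([0.04004265, 0.        , 0.        , 0.        , 0.        ]), 'origin': array([ 0.31702599, -0.79212301,  0.57123639]), 'rotation': array([ 0.96952802, -0.16121167, -0.30595296])} 0.99603515625
```

View pics/top0.png

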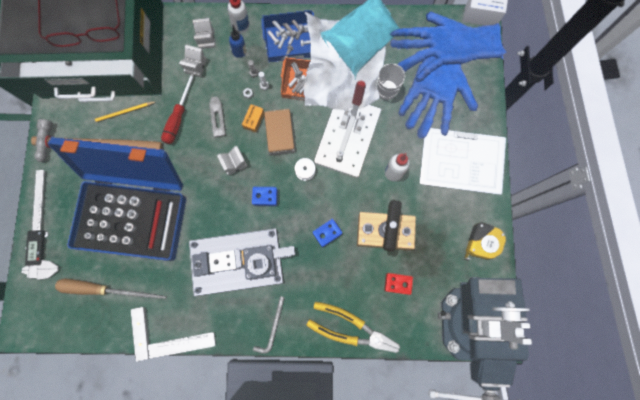

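View pics/side0.png

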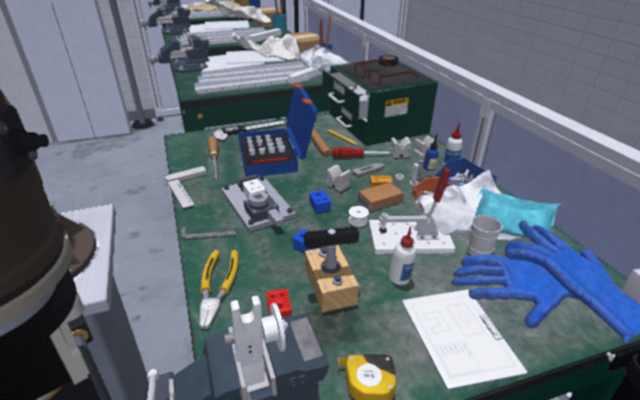

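Candidates in the top view:
- **Key:** black T-bar at (393,226) on the wooden stand. It could be mistaken for the hex key at (270,325), the red screwdriver at (180,105), or the toggle clamp's red handle at (355,95).
- **Socket:** steel boss at (258,264) on the fixture. It could be mistaken for the pulley at (305,169) or the block's bores at (222,262).
- **Block:** the aluminium one at (222,262), not the blue ones at (264,196) and (327,233) or the red one at (399,284).

I choose the black T-bar, the boss and the aluminium block, and check them in a close crop.

```bash
cat > h.py <<'E'
import cv2, numpy as np
from scipy.spatial.transform import Rotation as R
from cell import observe, imaging, arm
class Cam:
    def __init__(s,n):
        c=imaging.camera_params(n); s.K=c["camera_matrix"]; s.D=c["dist"]; s.o=np.array(c["origin"]); s.R=R.from_rotvec(c["rotation"]).as_matrix()
    def rays(s,uv):
        q=cv2.undistortPoints(np.asarray(uv,float).reshape(-1,1,2),s.K,s.D)[:,0]
        return np.c_[q[:,0],-q[:,1],-np.ones(len(q))]@s.R.T      # unit depth
    def plane(s,uv,z):
        r=s.rays(uv); return s.o+r*((z-s.o[2])/r[:,2])[:,None]
    def cloud(s,d):
        v,u=np.mgrid[:d.shape[0],:d.shape[1]]
        return (s.o+s.rays(np.c_[u.ravel(),v.ravel()])*d.reshape(-1,1)).reshape(*d.shape,3)
    def pix(s,P):
        q=(np.asarray(P,float).reshape(-1,3)-s.o)@s.R; q=q*[1,-1,-1]
        return cv2.projectPoints(q,np.zeros(3),np.zeros(3),s.K,s.D)[0][:,0]
E
python3 - <<'E'
from h import *
z=np.load("pics/top0.npz"); p,d=z["p"],z["d"]; c=Cam("top"); C=c.cloud(d)
a=p[225:300,180:305]; b=p[190:265,340:430]
im=np.hstack([cv2.resize(x,None,fx=f,fy=f,interpolation=cv2.INTER_CUBIC) for x,f in((a,3.6),)])
cv2.imwrite("pics/crop1.png",np.hstack([cv2.resize(a,(450,270),interpolation=3),cv2.resize(b,(324,270),interpolation=3)])[:,:,::-1])
for uv in [(393,226),(391,208),(395,245),(258,264),(268,250),(222,262),(364,228),(412,228),(350,260),(290,251)]: print(uv,C[uv[1],uv[0]].round(4))
# grip: pts above 0.10 near stand
m=(C[...,2]>0.095)&(C[...,2]<0.16)&(np.hypot(C[...,0]-C[226,393,0],C[...,1]-C[226,393,1])<0.08)
P=C[m]; print(m.sum(),P.min(0),P.max(0)); ys,xs=np.nonzero(m);print(xs.min(),xs.max(),ys.min(),ys.max())
E
```

```text
(393, 226) [ 0.5281 -0.2624  0.1283]
(391, 208) [ 0.5618 -0.2599  0.1238]
(395, 245) [ 0.4939 -0.2656  0.1276]
(258, 264) [ 0.4594 -0.0091  0.042 ]
(268, 250) [ 0.4875 -0.0275  0.0397]
(222, 262) [0.4622 0.0626 0.0403]
(364, 228) [ 0.5336 -0.2175  0.0495]
(412, 228) [ 0.5357 -0.3125  0.047 ]
(350, 260) [ 4.731e-01 -1.932e-01  1.000e-04]
(290, 251) [ 0.4866 -0.0711  0.0358]
651 [ 0.48346383 -0.27890279  0.10463337] [ 0.57800557 -0.24516259  0.1318572 ]
383 401 200 251
```

View pics/crop1.png

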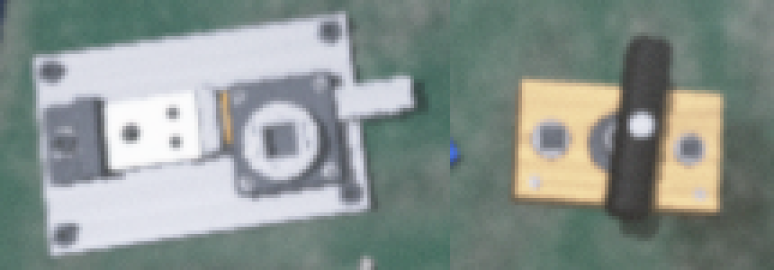

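The crop shows the block at about (222,262), the jaw beside it, the boss with its square socket at about (257,264), and the key bar's white dot at about (393,224). This matches the description. Next I measure precisely.

Run:
```python
from h import *
for n in("top","side"):
    z=np.load(f"pics/{n}0.npz"); p,d=z["p"],z["d"]; c=Cam(n); C=c.cloud(d); g=cv2.cvtColor(p,cv2.COLOR_RGB2GRAY)
    hsv=cv2.cvtColor(p,cv2.COLOR_RGB2HSV)
    near=lambda x,y,r: np.hypot(C[...,0]-x,C[...,1]-y)<r
    # key bar
    m=near(.53,-.262,.07)&(C[...,2]>.116)&(C[...,2]<.14)
    P=C[m]; r=cv2.minAreaRect((P[:,:2]*1000).astype(np.float32)); print(n,"bar cloud rect mm",np.round(r[0],1),np.round(r[1],1),r[2],"ztop",np.percentile(P[:,2],[50,90]))
    v=P[:,:2]-P[:,:2].mean(0); print(" mean",P.mean(0).round(4),"ang",np.degrees(np.arctan2(*np.linalg.svd(v,full_matrices=False)[2][0][::-1])))
    ys,xs=np.nonzero(m); q=np.c_[xs,ys].astype(float)
    w=m&(g>150); ys,xs=np.nonzero(w)
    if len(xs): uv=[[xs.mean(),ys.mean()]]; print(" dot",uv,len(xs),c.plane(uv,.126))
    # boss
    if n=="top":
        for lo,hi in((.050,.064),(.049,.066)):
            m=near(.459,-.009,.04)&(C[...,2]>lo)&(C[...,2]<hi); P=C[m]
            (cx,cy),rad=cv2.minEnclosingCircle((P[:,:2]*1000).astype(np.float32)); print(" boss cloud",m.sum(),P.mean(0).round(4),cx,cy,rad)
        print(" gray row",g[264,240:278]); print(" gray col",g[246:284,257])
        m=((g>135)&near(.459,-.009,.035)).astype(np.uint8)
        k,_=cv2.findContours(m,cv2.RETR_EXTERNAL,cv2.CHAIN_APPROX_NONE); k=max(k,key=cv2.contourArea); e=cv2.fitEllipse(k); print(" ell",e,c.plane([e[0]],.057))
        # plate: light, low z, near
        P=C[(near(.46,.02,.13))&(C[...,2]>.009)&(C[...,2]<.02)&(g>150)]
        r=cv2.minAreaRect((P[:,:2]*1000).astype(np.float32)); print(" plate",r,len(P))
        # block top (z .040), edges
        m=near(.462,.06,.035)&(C[...,2]>.034)&(C[...,2]<.047)&(g>215); P=C[m]
        r=cv2.minAreaRect((P[:,:2]*1000).astype(np.float32)); print(" block",r,len(P))
        # stand
        m=near(.533,-.265,.09)&(C[...,2]>.035)&(C[...,2]<.055)&(hsv[...,0]>8)&(hsv[...,0]<28)&(hsv[...,1]>60)
        P=C[m]; r=cv2.minAreaRect((P[:,:2]*1000).astype(np.float32)); print(" stand",r,len(P),cv2.boxPoints(r))
```

```text
top bar cloud rect mm [ 530.9 -261.9] [22.2 94.6] 81.34809112548828 ztop [0.12581132 0.12796736]
 mean [ 0.5294 -0.2609  0.1254] ang 171.17880537008597
 dot [[np.float64(392.7567567567568), np.float64(224.24324324324326)]] 37 [[ 0.53156873 -0.26235228  0.126     ]]
 boss cloud 288 [ 0.4588 -0.0106  0.057 ] 459.0461120605469 -10.23279857635498 20.55564308166504
 boss cloud 292 [ 0.4587 -0.0106  0.0569] 459.0461120605469 -10.23279857635498 20.55564308166504
 gray row [202 133 114 137 130 128 137 173 216 224 229 223 206 146 101 101 120 128
 129 130 129 137 169 212 210 185 207 204 142  93  83  94 113 104  86 102
 147 201]
 gray col [181 139 128 130 129 130 142 182 220 225 220 216 206 167 128 126 128 129
 128 129 126 133 162 204 220 219 223 221 196 143 112 107 131 178 216 223
 223 226]
 ell ((255.9854736328125, 264.64349365234375), (20.938159942626953, 27.335947036743164), 37.69110870361328) [[ 0.45743456 -0.00724017  0.057     ]]
 plate ((430.021240234375, 36.24451446533203), (183.7091827392578, 179.97210693359375), 8.327312469482422) 2671
 block ((465.168701171875, 58.08844757080078), (35.63483428955078, 58.386009216308594), 9.301261901855469) 439
 stand ((530.2889404296875, -261.97216796875), (109.89643096923828, 64.50738525390625), 86.5817642211914) 1104 [[ 494.81638 -314.89954]
 [ 559.209   -318.74573]
 [ 565.7615  -209.0448 ]
 [ 501.3689  -205.19861]]
side bar cloud rect mm [ 530.7 -262.7] [24.9 92.4] 82.36966705322266 ztop [0.12576384 0.12784395]
 mean [ 0.5292 -0.2667  0.1245] ang 170.78862967277783
 dot [[np.float64(331.2916666666667), np.float64(230.91666666666666)]] 24 [[ 0.53307585 -0.25972393  0.126     ]]
```

Run:
```python
from h import *
z=np.load("pics/top0.npz"); p,d=z["p"],z["d"]; c=Cam("top"); C=c.cloud(d); g=cv2.cvtColor(p,cv2.COLOR_RGB2GRAY)
G=cv2.resize(g,None,fx=8,fy=8,interpolation=cv2.INTER_CUBIC)
S=lambda k:(k.reshape(-1,2)+.5)/8-.5
def comp(M,u,v):
    n,l,st,ce=cv2.connectedComponentsWithStats(M.astype(np.uint8)); i=l[int((v+.5)*8),int((u+.5)*8)]
    k,_=cv2.findContours((l==i).astype(np.uint8),cv2.RETR_EXTERNAL,cv2.CHAIN_APPROX_NONE); return S(max(k,key=cv2.contourArea))
k=comp(G<170,257,263); W=(c.plane(k,.057)[:,:2]*1000).astype(np.float32); print("mouth",cv2.minAreaRect(W))
m=(C[...,2]>.006)&(C[...,2]<.022)&(g>140); m[:,300:]=0; m[:228]=0; m[300:]=0; m[:,:185]=0
n,l,st,ce=cv2.connectedComponentsWithStats(m.astype(np.uint8)); i=1+st[1:,4].argmax(); ys,xs=np.nonzero(l==i)
W=(c.plane(np.c_[xs,ys],.014)[:,:2]*1000).astype(np.float32); print("plate",cv2.minAreaRect(W),st[i])
m=(C[...,2]>.033)&(C[...,2]<.047)&(g>190)&(np.hypot(C[...,0]-.465,C[...,1]-.062)<.04)
ys,xs=np.nonzero(m); W=(c.plane(np.c_[xs,ys],.040)[:,:2]*1000).astype(np.float32); print("block+jaw",cv2.minAreaRect(W))
for r in range(258,270,2): print(r,g[r,198:245])
# side view of boss
z=np.load("pics/side0.npz"); s=Cam("side"); Cs=s.cloud(z["d"]); 
m=(np.hypot(Cs[...,0]-.459,Cs[...,1]+.01)<.035)&(Cs[...,2]>.0505)&(Cs[...,2]<.064); P=Cs[m]; print("side boss",m.sum(),P.mean(0),cv2.minEnclosingCircle((P[:,:2]*1000).astype(np.float32)))
```

```text
mouth ((459.74359130859375, -9.73745346069336), (18.1335391998291, 18.120107650756836), 11.031763076782227)
plate ((464.531005859375, 41.75779724121094), (111.62335205078125, 180.87628173828125), 9.147547721862793) [ 190  229   93   67 2707]
block+jaw ((464.92169189453125, 57.5172119140625), (37.100860595703125, 59.8889045715332), 10.430591583251953)
258 [126 127 128 127 129 127 128 128 108  86 118 201 247 251 251 251 249 245
 240 245 249 251 252 252 252 252 251 250 242 228 225 240 249 251 251 250
 239 200 212 221 220 202 151 142 171 168 139]
260 [158 151 133 124 128 127 130 127 111  89 114 202 247 251 250 238 188 146
 135 149 202 244 251 252 252 252 252 252 252 251 251 251 251 252 251 251
 242 207 216 224 222 207 174 147 163 173 139]
262 [137 142 139 132 130 132 129 132 119  92 109 192 244 250 246 214 148 119
  98 101 169 236 251 252 252 252 251 251 249 237 218 222 242 250 251 251
 245 218 221 222 222 218 194 142 140 165 135]
264 [109 110 102 118 130 131 130 129 117  97  97 160 230 249 250 243 221 193
 191 206 234 250 251 252 252 252 251 250 241 176 132 142 205 248 251 251
 246 221 209 220 224 221 202 133 114 137 130]
266 [113 109 117 130 139 133 130 129 126 102  93 140 218 248 251 251 251 250
 251 251 251 252 252 252 251 251 252 251 249 237 220 223 242 250 252 251
 248 226 198 207 206 191 169 123 104 109 110]
268 [140 143 129 128 130 129 130 129 129 110  91 128 208 248 251 251 251 251
 252 252 252 251 252 251 251 251 251 251 251 250 248 245 243 242 240 238
 230 197 155 148 142 131 144 165 172 165 145]
side boss 192 [ 0.4593816  -0.01381204  0.05632203] ((459.03375244140625, -10.02883243560791), 21.945274353027344)
```

Request:
{"api": "apply_moves", "payload": {"commands": [[100,0.9,0.9,0,0],[100,0.9,0.9,0,0],[100,0.9,0.9,0,0],[100,0.9,0.9,0,0],[100,0.9,0.9,0,0],[100,0,0,0,0],[100,0,0,0,0]]}}

```text
clock: 0.98
position: [0.4329, -0.367, 0.2264]
ee_rot: [-3.094, -0.542, 0.002]
force: [-1.6, -0.3, -0.3]
width: 1.001
gripper_force: 0.0
```

Request:
{"api": "apply_moves", "payload": {"commands": [[100,0.41,0.44,0,-0.25],[100,0.41,0.44,0,-0.25],[100,0.41,0.44,0,-0.25],[100,0.4,0.43,0,-0.25],[100,0,0,0,0],[100,0,0,0,0]]}}

```text
clock: 1.72
position: [0.5299, -0.2638, 0.2265]
ee_rot: [3.131, -0.243, -0.002]
force: [-0.6, -0.4, -0.4]
width: 1.001
gripper_force: 0.0
```

```bash
cat > st.py <<'E'
from h import *
s=observe(); t=R.from_rotvec(s["ee_rot"]).as_matrix()
print("t",round(s["clock"],2),"pos",s["position"].round(4),"yaw",np.degrees(np.arctan2(t[1,0],t[0,0])).round(2),"z",t[:,2].round(4),"q",s["joints"].round(2),"F",s["force"].round(1),"M",s["ft_torque"].round(3),"w",round(s["width"],3),"g",round(s["gripper_force"],1))
E
python3 st.py
```

```text
t 1.73 pos [ 0.5299 -0.2638  0.2265] yaw -8.86 z [-1.1e-03 -9.0e-04 -1.0e+00] q [ 0.38  0.38 -0.02  1.65  0.01  1.11 -1.36] F [-0.6 -0.4 -0.4] M [ 0.019 -0.003 -0.022] w 1.001 g 0.0
```

Request:
{"api": "apply_moves", "payload": {"commands": [[100,0.02,0.025,-0.6,0],[100,0,0,-0.6,0],[100,0,0,-0.5,0],[100,0,0,-0.3,0],[100,0,0,-0.19,0],[100,0,0,0,0],[0,0,0,0,0],[0,0,0,0,0],[0,0,0,0,0],[0,0,0,0,0],[0,0,0,0,0]], "newtons": 60}}

```text
clock: 3.1
position: [0.5324, -0.2603, 0.0954]
ee_rot: [3.132, -0.24, 0.0]
force: [0.3, -0.2, -0.8]
width: 0.504
gripper_force: 0.0
```

```bash
python3 st.py
```

```text
t 3.1 pos [ 0.5324 -0.2603  0.0954] yaw -8.77 z [ 1.e-04 -1.e-04 -1.e+00] q [ 0.38  0.52 -0.03  1.8   0.02  0.83 -1.38] F [ 0.3 -0.2 -0.8] M [ 0.012  0.018 -0.002] w 0.504 g 0.0
```

Request:
{"api": "apply_moves", "payload": {"commands": [[0,0,0,0,0],[0,0,0,0,0],[0,0,0,0,0],[0,0,0,0,0],[0,0,0,0,0],[0,0,0,0,0]]}}

```text
clock: 3.85
position: [0.5323, -0.2605, 0.0953]
ee_rot: [3.132, -0.241, -0.0]
force: [-1.0, -1.3, -1.5]
width: 0.233
gripper_force: 60.0
```

```bash
python3 st.py
```

```text
t 3.85 pos [ 0.5323 -0.2605  0.0953] yaw -8.79 z [-1.e-04 -1.e-04 -1.e+00] q [ 0.38  0.52 -0.03  1.8   0.02  0.83 -1.38] F [-1.  -1.3 -1.5] M [-0.222  0.023 -0.019] w 0.233 g 60.0
```

Request:
{"api": "apply_moves", "payload": {"commands": [[0,0,0,0.2,0],[0,0,0,0.3,0],[0,0,0,0.4,0],[0,0,0,0.5,0],[0,0,0,0.3,0],[0,0,0,0,0],[0,0,0,0,0]]}}

```text
clock: 4.72
position: [0.5318, -0.26, 0.1966]
ee_rot: [-3.132, 0.24, 0.002]
force: [0.5, 0.1, -4.6]
width: 0.238
gripper_force: 60.0
```

```bash
python3 st.py
python3 - <<'E'
from h import *
p,d=imaging.get_image("side"); cv2.imwrite("pics/lift.png",cv2.resize(p[140:320,230:430],(800,720)[:1]+(600,) if 0 else (660,594),interpolation=3)[:,:,::-1])
E
```

```text
t 4.72 pos [ 0.5318 -0.26    0.1966] yaw -8.77 z [-1.2e-03  6.0e-04 -1.0e+00] q [ 0.38  0.41 -0.02  1.69  0.01  1.04 -1.37] F [ 0.5  0.1 -4.6] M [ 0.05  -0.025 -0.051] w 0.238 g 60.0
```

View pics/lift.png

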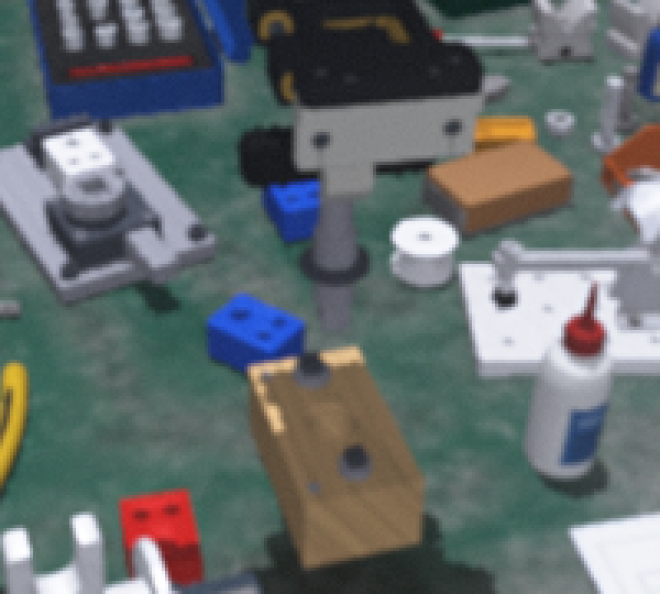

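The side view shows the key hanging upright in the gripper, with its collar near (335,262). The stand's hole is empty and the adapters are undisturbed.

Request:
{"api": "apply_moves", "payload": {"commands": [[0,-0.1,0.35,0,0.316],[0,-0.1,0.35,0,0.316],[0,-0.1,0.35,0,0.316],[0,-0.1,0.35,0,0.316],[0,-0.1,0.35,0,0.316],[0,-0.1,0.35,0,0.316],[0,-0.1,0.35,0,0.316],[0,-0.1,0.35,0,0.316],[0,-0.1,0.35,0,0.316],[0,-0.1,0.35,0,0.316],[0,-0.1,0.35,0,0.316],[0,-0.1,0.33,0,0.31]]}}

```text
clock: 6.28
position: [0.4595, -0.0089, 0.1966]
ee_rot: [-2.019, -2.405, 0.001]
force: [-0.4, -0.3, -3.6]
width: 0.236
gripper_force: 60.0
```

Request:
{"api": "apply_moves", "payload": {"commands": [[0,0,0,-0.5,0],[0,0,0,0,0],[0,0,0,0,0],[0,0,0,0,0]]}}

```text
clock: 6.78
position: [0.461, -0.0097, 0.1681]
ee_rot: [2.026, 2.4, 0.001]
force: [0.1, -0.1, -4.2]
width: 0.236
gripper_force: 60.0
```

```bash
python3 st.py
python3 - <<'E'
from h import *
p,d=imaging.get_image("side"); np.savez("pics/s1.npz",p=p,d=d)
s=Cam("side"); a=s.pix([[.459,-.01,.1]])[0].astype(int); print(a)
cv2.imwrite("pics/over.png",cv2.resize(p[a[1]-60:a[1]+60,a[0]-80:a[0]+80],(800,600),interpolation=3)[:,:,::-1])
E
```

```text
t 6.78 pos [ 0.461  -0.0097  0.1681] yaw 99.64 z [ 0.0012 -0.     -1.    ] q [ 0.33  0.28 -0.51  2.    0.18  0.9  -0.11] F [ 0.1 -0.1 -4.2] M [-0.036 -0.102  0.014] w 0.236 g 60.0
[255 179]
```

View pics/over.png

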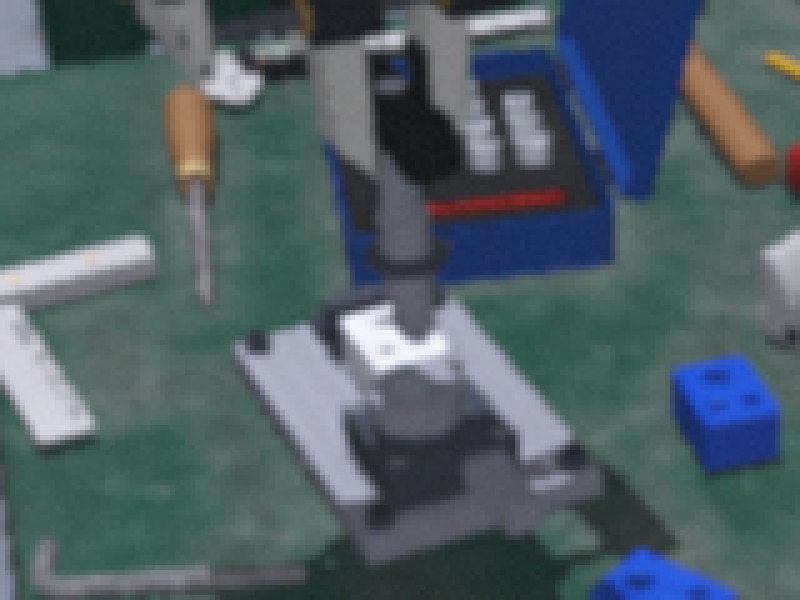

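The view shows the key upright over the fixture, its square end at about crop (415,325). It hangs above and behind the boss at (425,395), in line of sight with the block. I'll fit cylinders to the shank and the boss in the same camera.

```bash
cat > fit.py <<'E'
from h import *
from scipy.optimize import least_squares
def cyl(P,r,x0):
    f=lambda x:np.hypot(P[:,0]-x[0],P[:,1]-x[1])-r
    return least_squares(f,x0,loss="soft_l1",f_scale=.001).x
def fitz(C,x0,zlo,zhi,r,rad):
    m=(np.hypot(C[...,0]-x0[0],C[...,1]-x0[1])<rad)&(C[...,2]>zlo)&(C[...,2]<zhi); P=C[m]
    return cyl(P,r,x0).round(4),m.sum()
E
python3 - <<'E'
from fit import *
s=Cam("side"); A=np.load("pics/side0.npz"); B=np.load("pics/s1.npz"); CA=s.cloud(A["d"]); CB=s.cloud(B["d"])
print("boss",fitz(CA,(.459,-.01),.041,.053,.0205,.03), fitz(CB,(.459,-.01),.041,.053,.0205,.03))
print("upper shank17",fitz(CB,(.460,-.01),.145,.170,.0085,.02))
print("shank22 hi",fitz(CB,(.460,-.01),.127,.140,.011,.018))
print("shank22 lo",fitz(CB,(.460,-.01),.102,.117,.011,.018))
print("sq",fitz(CB,(.460,-.01),.085,.099,.008,.016))
# pixel approach: lateral position in the view: depth-masked columns per row, midline
o=s.o; h=np.array([.46,-.01])-o[:2]; h/=np.linalg.norm(h); lat=np.array([h[1],-h[0]])
def lateral(C,zlo,zhi,rad):
    m=(np.hypot(C[...,0]-.46,C[...,1]+.01)<rad)&(C[...,2]>zlo)&(C[...,2]<zhi); out=[]
    for v in np.unique(np.nonzero(m)[0]):
        xs=np.nonzero(m[v])[0]
        z=np.median(C[v,xs,2]); q=s.plane([[xs.min()-.5,v],[xs.max()+.5,v]],z)[:,:2]; out.append([(q@lat).mean(),abs(np.diff(q@lat))[0]])
    return np.median(out,0).round(4),len(out)
print("lat boss",lateral(CA,.042,.053,.03)); 
for z in((.145,.165),(.127,.140),(.102,.117),(.085,.099)): print("lat",z,lateral(CB,*z,.02))
print("lat dir",lat,"view dir",h)
E
```

```text
boss (array([ 0.4598, -0.0099]), np.int64(103)) (array([ 0.4599, -0.0099]), np.int64(103))
upper shank17 (array([ 0.4605, -0.0097]), np.int64(72))
shank22 hi (array([ 0.4608, -0.0092]), np.int64(62))
shank22 lo (array([ 0.4611, -0.0093]), np.int64(58))
sq (array([ 0.4611, -0.0094]), np.int64(42))
lat boss (array([0.4537, 0.0255]), 13)
lat (0.145, 0.165) (array([0.4544, 0.0151]), 10)
lat (0.127, 0.14) (array([0.4547, 0.0162]), 10)
lat (0.102, 0.117) (array([0.4551, 0.0205]), 7)
lat (0.085, 0.099) (array([0.4559, 0.0167]), 7)
lat dir [ 0.98369906 -0.1798226 ] view dir [0.1798226  0.98369906]
```

Request:
{"api": "apply_moves", "payload": {"commands": [[0,-0.02,-0.01,-0.15,0],[0,0,0,-0.15,0],[0,0,0,-0.08,0],[0,0,0,0,0],[0,0,0,-0.04,0],[0,0,0,-0.04,0],[0,0,0,-0.04,0],[0,0,0,-0.02,0],[0,0,0,0,0]]}}

```text
clock: 7.95
position: [0.4591, -0.0101, 0.1361]
ee_rot: [-2.026, -2.401, 0.0]
force: [0.2, -0.4, -4.0]
width: 0.238
gripper_force: 60.0
```

```bash
python3 st.py
python3 - <<'E'
from fit import *
s=Cam("side"); d=imaging.get_image("side")[1]; C=s.cloud(d)
print(fitz(C,(.460,-.01),.104,.117,.011,.018),fitz(C,(.460,-.01),.08,.092,.011,.018))
E
```

```text
t 7.95 pos [ 0.4591 -0.0101  0.1361] yaw 99.68 z [-1.e-04 -0.e+00 -1.e+00] q [ 0.31  0.33 -0.5   2.04  0.21  0.82 -0.14] F [ 0.2 -0.4 -4. ] M [-0.031 -0.075 -0.011] w 0.238 g 60.0
(array([ 0.4592, -0.0089]), np.int64(59)) (array([ 0.4616, -0.013 ]), np.int64(27))
```

Request:
{"api": "apply_moves", "payload": {"commands": [[0,0,0,-0.04,0],[0,0,0,-0.04,0],[0,0,0,-0.04,0],[0,0,0,-0.03,0],[0,0,0,-0.02,0],[0,0,0,0,0],[0,0,0,0,0]]}}

```text
clock: 8.88
position: [0.4592, -0.0101, 0.126]
ee_rot: [2.026, 2.401, 0.0]
force: [-0.5, -0.1, -3.7]
width: 0.239
gripper_force: 60.0
```

```bash
python3 st.py
```

```text
t 8.88 pos [ 0.4592 -0.0101  0.126 ] yaw 99.68 z [ 1.e-04  0.e+00 -1.e+00] q [ 0.31  0.34 -0.5   2.06  0.22  0.8  -0.15] F [-0.5 -0.1 -3.7] M [-0.069 -0.082 -0.043] w 0.239 g 60.0
```

Request:
{"api": "apply_moves", "payload": {"commands": [[0,0,0,0,-0.12],[0,0,0,0,-0.12],[0,0,0,0,-0.12],[0,0,0,0,-0.12],[0,0,0,0,-0.12],[0,0,0,0,0]]}}

```text
clock: 9.62
position: [0.4592, -0.0098, 0.126]
ee_rot: [2.361, 2.073, 0.0]
force: [0.5, 0.8, -3.0]
width: 0.24
gripper_force: 60.0
```

```bash
python3 st.py
python3 - <<'E'
from h import *
p,d=imaging.get_image("top"); np.savez("pics/t1.npz",p=p,d=d); g=cv2.cvtColor(p,cv2.COLOR_RGB2GRAY)
for r in range(252,266,2): print(r,g[r,222:245])
E
```

```text
t 9.62 pos [ 0.4592 -0.0098  0.126 ] yaw 82.56 z [ 3.e-04  1.e-04 -1.e+00] q [ 0.25  0.33 -0.43  2.06  0.19  0.79 -0.42] F [ 0.5  0.8 -3. ] M [ 0.291 -0.031  0.28 ] w 0.24 g 60.0
252 [110 113 112 112 111 113 114 116 112 115 119 117 113  98  81  58  45  45
  46  47  46  46  49]
254 [114 113 115 118 119 118 120 119 118 122 123 122 119 114  91  69  52  45
  45  48  49  47  46]
256 [119 120 119 122 121 120 121 123 123 124 124 125 126 119 104  78  61  52
  44  50  46  47  51]
258 [122 125 125 121 124 126 127 126 126 127 126 125 125 127 114  92  68  52
  45  48  46  46  45]
260 [116 118 128 127 128 128 126 129 126 128 126 127 126 124 123 103  80  62
  48  49  50  49  41]
262 [ 78  97 117 125 126 126 123 124 124 128 126 124 126 125 125 114  90  70
  53  42  44  47  44]
264 [ 65  66  72  93 111 121 124 123 126 124 121 122 123 121 123 115 101  82
  60  47  46  43  50]
```

Request:
{"api": "apply_moves", "payload": {"commands": [[0,0,0,0,-0.1],[0,0,0,0,-0.1],[0,0,0,0,-0.1],[0,0,0,0,0]]}}

```text
clock: 10.18
position: [0.4592, -0.0098, 0.126]
ee_rot: [-2.509, -1.891, -0.001]
force: [1.2, 2.1, -2.7]
width: 0.232
gripper_force: 60.0
```

```bash
python3 st.py
```

```text
t 10.18 pos [ 0.4592 -0.0098  0.126 ] yaw 74.0 z [ 3.e-04  2.e-04 -1.e+00] q [ 0.23  0.32 -0.39  2.06  0.17  0.79 -0.55] F [ 1.2  2.1 -2.7] M [0.588 0.076 0.342] w 0.232 g 60.0
```

Request:
{"api": "apply_moves", "payload": {"commands": [[0,0,0,0,-0.1],[0,0,0,0,0]]}}

```text
clock: 10.42
position: [0.4593, -0.0098, 0.126]
ee_rot: [-2.555, -1.828, -0.001]
force: [-0.4, 3.0, -1.5]
width: 0.236
gripper_force: 60.0
```

```bash
python3 st.py
```

```text
t 10.43 pos [ 0.4593 -0.0098  0.126 ] yaw 71.16 z [ 2.e-04  3.e-04 -1.e+00] q [ 0.22  0.32 -0.38  2.06  0.17  0.79 -0.6 ] F [-0.4  3.  -1.5] M [0.715 0.051 0.394] w 0.236 g 60.0
```

Request:
{"api": "apply_moves", "payload": {"commands": [[0,0,0,0,-0.1],[0,0,0,0,0]]}}

```text
clock: 10.68
position: [0.4592, -0.0099, 0.126]
ee_rot: [-2.6, -1.763, -0.0]
force: [-0.7, 2.6, -1.2]
width: 0.235
gripper_force: 60.0
```

```bash
python3 st.py
```

```text
t 10.68 pos [ 0.4592 -0.0099  0.126 ] yaw 68.3 z [ 1.e-04  2.e-04 -1.e+00] q [ 0.21  0.32 -0.37  2.06  0.16  0.78 -0.64] F [-0.7  2.6 -1.2] M [0.885 0.121 0.3  ] w 0.235 g 60.0
```

Request:
{"api": "apply_moves", "payload": {"commands": [[0,0,0,0,-0.08],[0,0,0,0,0]]}}

```text
clock: 10.92
position: [0.4593, -0.0099, 0.126]
ee_rot: [-2.637, -1.708, -0.0]
force: [-0.8, 3.2, -1.0]
width: 0.232
gripper_force: 60.1
```

```bash
python3 st.py; sed -i 's/^s=observe()/import sys\nif len(sys.argv)>1:\n    d=imaging.get_image("side")[1]\ns=observe()/' st.py; python3 st.py 1
python3 - <<'E'
from h import *
p,d=imaging.get_image("side"); np.savez("pics/s2.npz",p=p,d=d)
A=np.load("pics/side0.npz"); s=Cam("side"); a=s.pix([[.462,.03,.04]])[0].astype(int)
cr=lambda p:cv2.resize(p[a[1]-25:a[1]+25,a[0]-33:a[0]+33],(400,303),interpolation=3)
cv2.imwrite("pics/jaw.png",np.hstack([cr(A["p"]),cr(p)])[:,:,::-1])
E
python3 st.py
```

```text
t 10.93 pos [ 0.4593 -0.0099  0.126 ] yaw 65.88 z [ 2.e-04  2.e-04 -1.e+00] q [ 0.2   0.32 -0.36  2.06  0.16  0.78 -0.68] F [-0.8  3.2 -1. ] M [1.084 0.162 0.343] w 0.232 g 60.1
t 10.97 pos [ 0.4592 -0.0099  0.126 ] yaw 65.92 z [ 1.e-04  2.e-04 -1.e+00] q [ 0.2   0.32 -0.36  2.06  0.16  0.78 -0.68] F [-0.1  3.9 -0.9] M [1.134 0.187 0.38 ] w 0.235 g 60.1
t 11.03 pos [ 0.4592 -0.0099  0.126 ] yaw 65.92 z [ 2.e-04  2.e-04 -1.e+00] q [ 0.2   0.32 -0.36  2.06  0.16  0.78 -0.68] F [-0.3  4.5 -0.3] M [1.122 0.157 0.347] w 0.24 g 60.1
```

View pics/jaw.png

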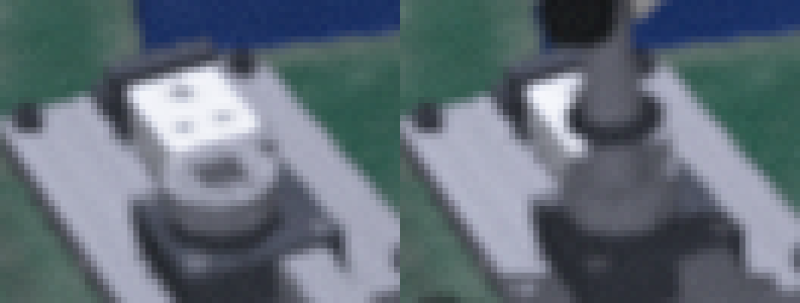

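The right half shows the key seated in the boss at about (620,190), with the block still flat. Torque reads about 0.35 N m, which is just shaft friction, so it has not gripped yet. I continue in small steps.

Request:
{"api": "apply_moves", "payload": {"commands": [[0,0,0.008,0,-0.08],[0,0,0,0,0]]}}

```text
clock: 11.28
position: [0.4592, -0.0097, 0.126]
ee_rot: [2.671, 1.654, 0.0]
force: [-0.9, 3.3, -0.1]
width: 0.23
gripper_force: 60.0
```

```bash
python3 st.py; python3 st.py 1
```

```text
t 11.28 pos [ 0.4592 -0.0097  0.126 ] yaw 63.53 z [ 2.e-04 -2.e-04 -1.e+00] q [ 0.19  0.32 -0.35  2.06  0.16  0.78 -0.72] F [-0.9  3.3 -0.1] M [0.925 0.088 0.379] w 0.23 g 60.0
t 11.32 pos [ 0.4592 -0.0097  0.126 ] yaw 63.57 z [ 1.e-04 -2.e-04 -1.e+00] q [ 0.19  0.32 -0.35  2.06  0.16  0.78 -0.72] F [-1.3  2.8 -0.2] M [0.892 0.088 0.317] w 0.231 g 60.0
```

Request:
{"api": "apply_moves", "payload": {"commands": [[0,0,0.005,0,-0.08],[0,0,0,0,0]]}}

```text
clock: 11.58
position: [0.4593, -0.0095, 0.126]
ee_rot: [2.703, 1.6, 0.0]
force: [-1.1, 2.0, -0.7]
width: 0.234
gripper_force: 60.0
```

```bash
python3 st.py; python3 st.py 1
```

```text
t 11.57 pos [ 0.4593 -0.0095  0.126 ] yaw 61.23 z [ 2.e-04 -2.e-04 -1.e+00] q [ 0.18  0.32 -0.34  2.06  0.15  0.78 -0.75] F [-1.1  2.  -0.7] M [0.644 0.056 0.308] w 0.234 g 60.0
t 11.62 pos [ 0.4593 -0.0095  0.126 ] yaw 61.27 z [ 2.e-04 -2.e-04 -1.e+00] q [ 0.18  0.32 -0.34  2.06  0.15  0.78 -0.75] F [-0.6  1.2  0.5] M [0.637 0.128 0.342] w 0.232 g 60.0
```

Request:
{"api": "apply_moves", "payload": {"commands": [[0,0,0,0,-0.06],[0,0,0,0,0]]}}

```text
clock: 11.88
position: [0.4593, -0.0095, 0.126]
ee_rot: [2.727, 1.559, 0.0]
force: [0.1, 3.1, -0.2]
width: 0.238
gripper_force: 60.1
```

```bash
python3 st.py | grep -o 'yaw [0-9.]*\|[FM] \[[^]]*\]'
```

```text
yaw 59.53
F [ 0.1  3.1 -0.2]
M [0.596 0.035 0.42 ]
```

Request:
{"api": "apply_moves", "payload": {"commands": [[0,0,0,0,-0.06],[0,0,0,0,0]]}}

```text
clock: 12.12
position: [0.4593, -0.0094, 0.126]
ee_rot: [2.75, 1.518, 0.0]
force: [0.8, 2.2, -0.5]
width: 0.239
gripper_force: 60.1
```

```bash
python3 st.py | grep -o 'yaw [0-9.]*\|[FM] \[[^]]*\]'
```

```text
yaw 57.81
F [ 0.8  2.2 -0.5]
M [ 0.549 -0.05   0.331]
```

Request:
{"api": "apply_moves", "payload": {"commands": [[0,0,0,0,-0.06],[0,0,0,0,0]]}}

```text
clock: 12.38
position: [0.4592, -0.0094, 0.126]
ee_rot: [2.773, 1.477, 0.0]
force: [-0.1, 2.4, 0.1]
width: 0.236
gripper_force: 60.1
```

```bash
python3 st.py | grep -o 'yaw [0-9.]*\|[FM] \[[^]]*\]';python3 st.py 1| grep -o 'yaw [0-9.]*\|[FM] \[[^]]*\]'
```

```text
yaw 56.09
F [-0.1  2.4  0.1]
M [0.549 0.022 0.35 ]
yaw 56.13
F [0.1 2.3 0.4]
M [ 0.572 -0.001  0.338]
```

Request:
{"api": "apply_moves", "payload": {"commands": [[0,0,0,0,-0.06],[0,0,0,0,0]]}}

```text
clock: 12.68
position: [0.4593, -0.0093, 0.126]
ee_rot: [2.794, 1.435, 0.0]
force: [0.3, 2.4, 0.5]
width: 0.233
gripper_force: 60.1
```

```bash
python3 st.py | grep -o 'yaw [0-9.]*\|[FM] \[[^]]*\]'
```

```text
yaw 54.37
F [0.3 2.4 0.5]
M [ 0.577 -0.09   0.301]
```

Request:
{"api": "apply_moves", "payload": {"commands": [[0,0,0,0,-0.06],[0,0,0,0,0]]}}

```text
clock: 12.92
position: [0.4593, -0.0093, 0.126]
ee_rot: [2.816, 1.393, 0.0]
force: [0.2, 2.4, 1.0]
width: 0.234
gripper_force: 60.1
```

```bash
python3 st.py | grep -o 'yaw [0-9.]*\|[FM] \[[^]]*\]'
```

```text
yaw 52.65
F [0.2 2.4 1. ]
M [ 0.613 -0.118  0.384]
```

Request:
{"api": "apply_moves", "payload": {"commands": [[0,0,0,0,-0.06],[0,0,0,0,0]]}}

```text
clock: 13.18
position: [0.4593, -0.0093, 0.126]
ee_rot: [2.836, 1.351, 0.0]
force: [0.7, 2.6, 0.8]
width: 0.235
gripper_force: 60.1
```

```bash
python3 st.py | grep -o 'yaw [0-9.]*\|[FM] \[[^]]*\]';python3 st.py 1| grep -o 'yaw [0-9.]*\|[FM] \[[^]]*\]'
```

```text
yaw 50.93
F [0.7 2.6 0.8]
M [ 0.733 -0.104  0.374]
yaw 50.97
F [-0.4  1.7  0.9]
M [ 0.682 -0.126  0.371]
```

Request:
{"api": "apply_moves", "payload": {"commands": [[0,0,0,0,-0.06],[0,0,0,0,0]]}}

```text
clock: 13.48
position: [0.4592, -0.0093, 0.126]
ee_rot: [2.856, 1.308, 0.0]
force: [0.3, 2.4, 0.5]
width: 0.235
gripper_force: 60.1
```

```bash
python3 st.py | grep -o 'yaw [0-9.]*\|[FM] \[[^]]*\]'
```

```text
yaw 49.22
F [0.3 2.4 0.5]
M [ 0.744 -0.147  0.389]
```

Request:
{"api": "apply_moves", "payload": {"commands": [[0,0,0,0,-0.06],[0,0,0,0,0]]}}

```text
clock: 13.72
position: [0.4592, -0.0093, 0.126]
ee_rot: [2.876, 1.265, 0.0]
force: [0.1, 1.7, 0.2]
width: 0.237
gripper_force: 60.1
```

```bash
python3 st.py | grep -o 'yaw [0-9.]*\|[FM] \[[^]]*\]'
```

```text
yaw 47.5
F [0.1 1.7 0.2]
M [ 0.795 -0.169  0.388]
```

Request:
{"api": "apply_moves", "payload": {"commands": [[0,0,0,0,-0.06],[0,0,0,0,0]]}}

```text
clock: 13.98
position: [0.4592, -0.0093, 0.126]
ee_rot: [2.894, 1.222, 0.0]
force: [0.1, 2.1, 1.0]
width: 0.239
gripper_force: 60.1
```

```bash
python3 st.py | grep -o 'yaw [0-9.]*\|[FM] \[[^]]*\]';python3 st.py 1| grep -o 'yaw [0-9.]*\|[FM] \[[^]]*\]'
```

```text
yaw 45.78
F [0.1 2.1 1. ]
M [ 0.861 -0.161  0.347]
yaw 45.81
F [-0.2  2.9  0.7]
M [ 0.878 -0.163  0.4  ]
```

Request:
{"api": "apply_moves", "payload": {"commands": [[0,0,0,0,-0.06],[0,0,0,0,0]]}}

```text
clock: 14.28
position: [0.4592, -0.0093, 0.126]
ee_rot: [2.912, 1.178, 0.0]
force: [1.1, 3.3, -0.1]
width: 0.236
gripper_force: 60.1
```

```bash
python3 st.py | grep -o 'yaw [0-9.]*\|[FM] \[[^]]*\]'
```

```text
yaw 44.06
F [ 1.1  3.3 -0.1]
M [ 0.965 -0.163  0.352]
```

Request:
{"api": "apply_moves", "payload": {"commands": [[0,0,0,0,-0.06],[0,0,0,0,0]]}}

```text
clock: 14.52
position: [0.4592, -0.0093, 0.126]
ee_rot: [2.93, 1.135, 0.0]
force: [0.2, 3.2, 1.4]
width: 0.235
gripper_force: 60.1
```

```bash
python3 st.py | grep -o 'yaw [0-9.]*\|[FM] \[[^]]*\]'
```

```text
yaw 42.34
F [0.2 3.2 1.4]
M [ 1.023 -0.184  0.386]
```

Request:
{"api": "apply_moves", "payload": {"commands": [[0,0,0,0,-0.06],[0,0,0,0,0]]}}

```text
clock: 14.78
position: [0.4592, -0.0093, 0.126]
ee_rot: [2.946, 1.091, 0.0]
force: [1.1, 2.9, 0.6]
width: 0.238
gripper_force: 60.1
```

```bash
python3 st.py | grep -o 'yaw [0-9.]*\|[FM] \[[^]]*\]';python3 st.py 1| grep -o 'yaw [0-9.]*\|[FM] \[[^]]*\]'
```

```text
yaw 40.62
F [1.1 2.9 0.6]
M [ 1.062 -0.204  0.275]
yaw 40.66
F [1.6 3.9 0.9]
M [ 1.061 -0.24   0.366]
```

Run:
```python
from h import *
p,d=imaging.get_image("side"); C=Cam("side").cloud(d); g=cv2.cvtColor(p,cv2.COLOR_RGB2GRAY)
m=(np.hypot(C[...,0]-.459,C[...,1]+.0095)<.055)&(C[...,2]>.13)&(C[...,2]<.16)&(g<50); P=C[m]
print(len(P),P.mean(0),cv2.minAreaRect((P[:,:2]*1000).astype(np.float32)))
a=Cam("side").pix([[.459,-.01,.09]])[0].astype(int)
cv2.imwrite("pics/turn.png",cv2.resize(p[a[1]-40:a[1]+35,a[0]-50:a[0]+50],(800,600),interpolation=3)[:,:,::-1])
```

```text
259 [ 0.44077373 -0.03175913  0.15111016] ((457.33270263671875, -10.830390930175781), (92.3270263671875, 24.685049057006836), 41.43819046020508)
```

View pics/turn.png

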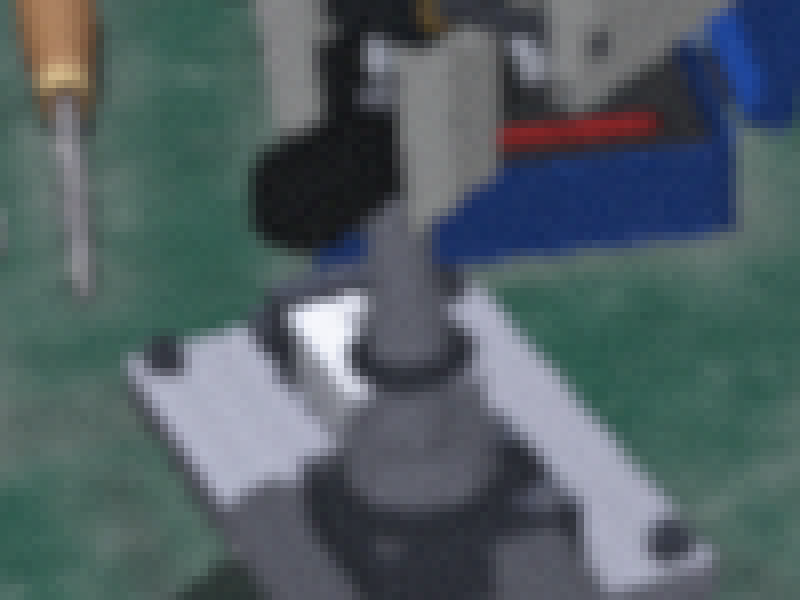

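The key's bar lies at 41° and the tool yaw is 40.6°, so the grip isn't slipping. The key is seated in the boss at crop (420,430). I continue turning.

Request:
{"api": "apply_moves", "payload": {"commands": [[0,0,0.006,0,-0.06],[0,0,0,0,0]]}}

```text
clock: 15.12
position: [0.4592, -0.0091, 0.1259]
ee_rot: [2.962, 1.046, 0.0]
force: [1.6, 3.0, 1.4]
width: 0.235
gripper_force: 60.1
```

```bash
python3 st.py | grep -o 'yaw [0-9.]*\|[FM] \[[^]]*\]'
```

```text
yaw 38.89
F [1.6 3.  1.4]
M [ 0.846 -0.291  0.375]
```

Request:
{"api": "apply_moves", "payload": {"commands": [[0,0,0,0,-0.06],[0,0,0,0,0]]}}

```text
clock: 15.38
position: [0.4593, -0.0091, 0.126]
ee_rot: [2.977, 1.002, 0.0]
force: [1.8, 2.5, 1.2]
width: 0.238
gripper_force: 60.1
```

```bash
python3 st.py | grep -o 'yaw [0-9.]*\|[FM] \[[^]]*\]'
```

```text
yaw 37.18
F [1.8 2.5 1.2]
M [ 0.805 -0.375  0.304]
```

Request:
{"api": "apply_moves", "payload": {"commands": [[0,0,0,0,-0.06],[0,0,0,0,0]]}}

```text
clock: 15.62
position: [0.4592, -0.009, 0.1259]
ee_rot: [2.992, 0.957, 0.0]
force: [2.5, 1.9, 0.8]
width: 0.233
gripper_force: 60.1
```

```bash
python3 st.py | grep -o 'yaw [0-9.]*\|[FM] \[[^]]*\]';python3 st.py 1| grep -o 'yaw [0-9.]*\|[FM] \[[^]]*\]'
```

```text
yaw 35.47
F [2.5 1.9 0.8]
M [ 0.752 -0.342  0.457]
yaw 35.51
F [1.4 3.1 0.6]
M [ 0.736 -0.432  0.471]
```

Torque is now rising to 0.47 N m, so the block is being gripped. I continue one step at a time.

Request:
{"api": "apply_moves", "payload": {"commands": [[0,0,0,0,-0.05],[0,0,0,0,0]]}}

```text
clock: 15.92
position: [0.4592, -0.009, 0.126]
ee_rot: [3.004, 0.92, 0.0]
force: [1.7, 2.6, 0.9]
width: 0.236
gripper_force: 60.1
```

```bash
for i in "" 1; do python3 st.py $i | grep -o 'yaw [0-9.]*\|[FM] \[[^]]*\]';done
```

```text
yaw 34.05
F [1.7 2.6 0.9]
M [ 0.726 -0.475  0.57 ]
yaw 34.08
F [1.7 1.3 0.1]
M [ 0.7   -0.437  0.549]
```

Request:
{"api": "apply_moves", "payload": {"commands": [[0,0,0,0,-0.04],[0,0,0,0,0]]}}

```text
clock: 16.23
position: [0.4593, -0.009, 0.126]
ee_rot: [3.013, 0.89, 0.0]
force: [1.4, 2.7, 0.3]
width: 0.232
gripper_force: 60.2
```

```bash
for i in "" 1; do python3 st.py $i | grep -o 'yaw [0-9.]*\|[FM] \[[^]]*\]';done
```

```text
yaw 32.91
F [1.4 2.7 0.3]
M [ 0.751 -0.486  0.641]
yaw 32.93
F [0.1 2.4 0.6]
M [ 0.734 -0.421  0.638]
```

Request:
{"api": "apply_moves", "payload": {"commands": [[0,0,0,0,-0.03],[0,0,0,0,0]]}}

```text
clock: 16.52
position: [0.4592, -0.009, 0.1259]
ee_rot: [3.02, 0.867, 0.0]
force: [2.1, 3.1, 0.2]
width: 0.237
gripper_force: 60.2
```

```bash
for i in "" 1; do python3 st.py $i | grep -o 'yaw [0-9.]*\|[FM] \[[^]]*\]';done
```

```text
yaw 32.05
F [2.1 3.1 0.2]
M [ 0.722 -0.539  0.62 ]
yaw 32.06
F [1.8 2.2 1.3]
M [ 0.651 -0.5    0.68 ]
```

Request:
{"api": "apply_moves", "payload": {"commands": [[0,0,0,0,-0.03],[0,0,0,0,0]]}}

```text
clock: 16.82
position: [0.4592, -0.009, 0.1259]
ee_rot: [3.026, 0.844, 0.0]
force: [1.7, 2.0, 0.5]
width: 0.235
gripper_force: 60.2
```

```bash
for i in "" 1; do python3 st.py $i | grep -o 'yaw [0-9.]*\|[FM] \[[^]]*\]';done
```

```text
yaw 31.19
F [1.7 2.  0.5]
M [ 0.75  -0.492  0.622]
yaw 31.21
F [2.9 2.  0.2]
M [ 0.675 -0.599  0.612]
```

Request:
{"api": "apply_moves", "payload": {"commands": [[0,0,0,0,-0.05],[0,0,0,0,0]]}}

```text
clock: 17.12
position: [0.4592, -0.009, 0.126]
ee_rot: [3.036, 0.806, 0.0]
force: [2.3, 3.3, 0.3]
width: 0.24
gripper_force: 60.1
```

```bash
for i in "" 1; do python3 st.py $i | grep -o 'yaw [0-9.]*\|[FM] \[[^]]*\]';done
```

```text
yaw 29.74
F [2.3 3.3 0.3]
M [ 0.78  -0.551  0.603]
yaw 29.77
F [1.8 2.2 0.8]
M [ 0.763 -0.553  0.607]
```

Request:
{"api": "apply_moves", "payload": {"commands": [[0,0,0,0,-0.05],[0,0,0,0,0]]}}

```text
clock: 17.42
position: [0.4592, -0.009, 0.126]
ee_rot: [-3.046, -0.768, -0.0]
force: [2.3, 3.2, 0.4]
width: 0.234
gripper_force: 60.1
```

```bash
for i in "" 1 1; do python3 st.py $i | grep -o 'yaw [0-9.]*\|[FM] \[[^]]*\]';done
```

```text
yaw 28.3
F [2.3 3.2 0.4]
M [ 0.811 -0.536  0.471]
yaw 28.34
F [ 2.7  3.  -0.1]
M [ 0.805 -0.551  0.546]
yaw 28.35
F [2.6 2.6 0.5]
M [ 0.763 -0.524  0.572]
```

Torque peaked at about 0.65 N m and is now falling (0.62, 0.60, 0.53), so the head has clicked. I stop here and ease back.

Request:
{"api": "apply_moves", "payload": {"commands": [[0,0,0,0,0],[0,0,0,0,0.07],[0,0,0,0,0.07],[0,0,0,0,0]]}}

```text
clock: 18.02
position: [0.4592, -0.009, 0.126]
ee_rot: [3.017, 0.877, 0.0]
force: [1.4, 2.8, 1.1]
width: 0.237
gripper_force: 60.2
```

```bash
for i in "" 1; do python3 st.py $i | grep -o 'yaw [0-9.]*\|[FM] \[[^]]*\]';done
```

```text
yaw 32.41
F [1.4 2.8 1.1]
M [ 0.763 -0.589  0.657]
yaw 32.36
F [2.5 2.9 0.7]
M [ 0.768 -0.567  0.621]
```

Request:
{"api": "apply_moves", "payload": {"commands": [[0,0,0,0,0.06],[0,0,0,0,0.06],[0,0,0,0,0]]}}

```text
clock: 18.45
position: [0.4592, -0.0091, 0.1259]
ee_rot: [-2.989, -0.965, 0.0]
force: [1.9, 2.1, 0.8]
width: 0.233
gripper_force: 60.0
```

```bash
for i in "" 1; do python3 st.py $i | grep -o 'yaw [0-9.]*\|[FM] \[[^]]*\]';done
```

```text
yaw 35.8
F [1.9 2.1 0.8]
M [ 0.725 -0.536  0.198]
yaw 35.76
F [ 2.5  2.5 -0.1]
M [ 0.772 -0.525  0.178]
```

Request:
{"api": "apply_moves", "payload": {"commands": [[0,0,0,0,0.055],[0,0,0,0,0],[0,0,0,0,0]]}}

```text
clock: 18.88
position: [0.4591, -0.0091, 0.1259]
ee_rot: [2.976, 1.006, -0.0]
force: [1.9, 2.2, 0.5]
width: 0.235
gripper_force: 60.0
```

```bash
for i in "" 1; do python3 st.py $i | grep -o 'yaw [0-9.]*\|[FM] \[[^]]*\]';done
```

```text
yaw 37.35
F [1.9 2.2 0.5]
M [ 0.707 -0.478  0.066]
yaw 37.36
F [2.8 2.7 0.6]
M [ 0.666 -0.505  0.005]
```

Request:
{"api": "apply_moves", "payload": {"commands": [[0,0.005,0.006,0,0.02],[0,0,0,0.05,0],[0,0,0,0.1,0],[0,0,0,0.1,0],[0,0,0,0.2,0],[0,0,0,0.3,0],[0,0,0,0.4,0],[0,0,0,0,0]]}}

```text
clock: 19.92
position: [0.4605, -0.0086, 0.1969]
ee_rot: [2.97, 1.02, 0.005]
force: [0.3, -0.5, -4.8]
width: 0.237
gripper_force: 60.0
```

```bash
python3 st.py
python3 - <<'E'
from fit import *
s=Cam("side"); d=imaging.get_image("side")[1]; C=s.cloud(d); z=observe()["position"][2]+.0188-.104
for lo,hi in((z+.019,z+.034),(z+.044,z+.057)): print(fitz(C,(.460,-.009),lo,hi,.011,.018))
E
```

```text
t 19.93 pos [ 0.4605 -0.0086  0.1969] yaw 37.93 z [ 3.6e-03 -1.0e-04 -1.0e+00] q [ 0.13  0.22 -0.27  1.98  0.07  0.95 -1.08] F [ 0.3 -0.5 -4.8] M [-0.044 -0.058  0.031] w 0.237 g 60.0
(array([ 0.4607, -0.009 ]), np.int64(60))
(array([ 0.4604, -0.0094]), np.int64(90))
```

Run:
```python
from h import *
p,d=imaging.get_image("top"); c=Cam("top"); u0,v0=c.pix([[.531,-.262,.046]])[0].astype(int); print(u0,v0)
a=p[v0-35:v0+35,u0-45:u0+45]; cv2.imwrite("pics/stand.png",cv2.resize(a,(720,560),interpolation=3)[:,:,::-1])
g=cv2.cvtColor(p,cv2.COLOR_RGB2GRAY); G=cv2.resize(g,None,fx=8,fy=8,interpolation=3)
for th in(70,85,100):
    n,l,st,ce=cv2.connectedComponentsWithStats((G<th).astype(np.uint8)); i=l[int((v0+.5)*8),int((u0+.5)*8)]
    if i: 
        k=max(cv2.findContours((l==i).astype(np.uint8),0,1)[0],key=cv2.contourArea).reshape(-1,2); W=c.plane((k+.5)/8-.5,.046)[:,:2]*1000
        print(th,st[i],cv2.fitEllipse(W.astype(np.float32)))
```

```text
386 229
```

View pics/stand.png

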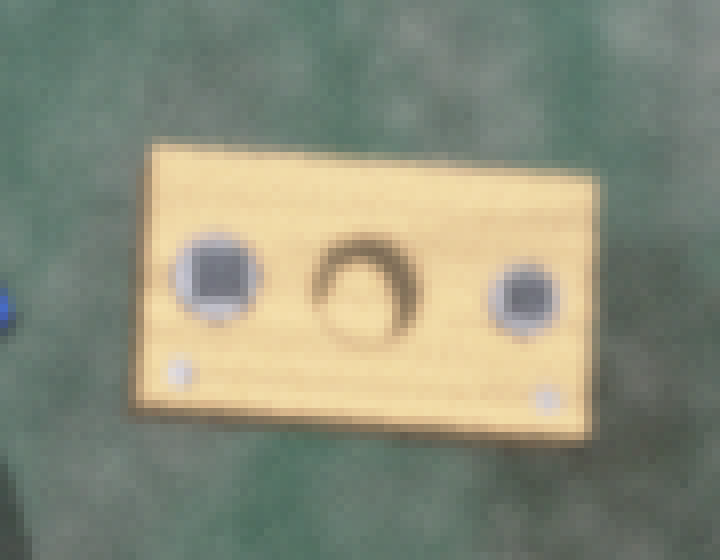

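The stand is clear and the hole appears as a circle at crop (367,291), about pixel (386.4,229.9), between the adapters at (216,278) and (525,298).

Run:
```python
from h import *
c=Cam("top"); f=lambda x,y:[386-45+(x+.5)/8-.5,229-35+(y+.5)/8-.5]
print(c.plane([f(367,291),f(313,291),f(420,291),f(367,235),f(367,350)],.046)); print(c.plane([f(216,278),f(525,298)],.058).mean(0))
```

```text
[[ 0.53101634 -0.26222318  0.046     ]
 [ 0.53077071 -0.24887424  0.046     ]
 [ 0.53125821 -0.2753118   0.046     ]
 [ 0.54503181 -0.26237667  0.046     ]
 [ 0.51633998 -0.26205944  0.046     ]]
[ 0.53027124 -0.26130091  0.058     ]
```

Request:
{"api": "apply_moves", "payload": {"commands": [[0,0.1175,-0.42,0,-0.163],[0,0.1175,-0.42,0,-0.163],[0,0.1175,-0.42,0,-0.163],[0,0.1175,-0.42,0,-0.163],[0,0.1175,-0.42,0,-0.163],[0,0.1175,-0.42,0,-0.163],[0,0.1175,-0.42,0,-0.163],[0,0.1175,-0.42,0,-0.163],[0,0.1175,-0.42,0,-0.163],[0,0.1175,-0.42,0,-0.163],[0,0,0,0,0],[0,0,0,0,0]]}}

```text
clock: 21.52
position: [0.53, -0.2604, 0.1946]
ee_rot: [-3.132, 0.24, 0.001]
force: [-0.1, 1.0, -3.6]
width: 0.236
gripper_force: 60.0
```

```bash
python3 st.py
python3 - <<'E'
from fit import *
s=Cam("side"); d=imaging.get_image("side")[1]; C=s.cloud(d); P=observe()["position"]; z=P[2]+.0188-.104
for lo,hi in((z+.002,z+.015),(z+.019,z+.034),(z+.044,z+.057)): print(fitz(C,P[:2],lo,hi,.011,.018))
E
```

```text
t 21.52 pos [ 0.53   -0.2604  0.1946] yaw -8.77 z [-6.e-04  7.e-04 -1.e+00] q [ 0.35  0.41  0.02  1.7  -0.01  1.03 -1.35] F [-0.1  1.  -3.6] M [ 0.083  0.07  -0.002] w 0.236 g 60.0
(array([ 0.5302, -0.2584]), np.int64(47))
(array([ 0.5295, -0.2607]), np.int64(82))
(array([ 0.5296, -0.261 ]), np.int64(101))
```

Request:
{"api": "apply_moves", "payload": {"commands": [[0,0.02,-0.02,-0.3,0],[0,0,0,-0.4,0],[0,0,0,-0.25,0],[0,0,0,-0.1,0],[0,0,0,-0.06,0],[0,0,0,-0.06,0],[0,0,0,-0.06,0],[0,0,0,0,0]]}}

```text
clock: 22.58
position: [0.5311, -0.2618, 0.1211]
ee_rot: [-3.132, 0.24, 0.0]
force: [-0.8, -0.1, -4.1]
width: 0.234
gripper_force: 60.0
```

```bash
python3 st.py
```

```text
t 22.57 pos [ 0.5311 -0.2618  0.1211] yaw -8.75 z [-1.e-04  0.e+00 -1.e+00] q [ 0.36  0.49  0.01  1.78 -0.01  0.88 -1.35] F [-0.8 -0.1 -4.1] M [ 0.04  0.03 -0.05] w 0.234 g 60.0
```

Still free, with the tip 10 mm in. I go on down slowly.

Request:
{"api": "apply_moves", "payload": {"commands": [[0,0,0,-0.06,0],[0,0,0,-0.06,0],[0,0,0,-0.06,0],[0,0,0,-0.05,0],[0,0,0,0,0]]}}

```text
clock: 23.2
position: [0.531, -0.2618, 0.107]
ee_rot: [-3.132, 0.24, 0.001]
force: [0.2, 0.1, -3.7]
width: 0.234
gripper_force: 60.0
```

```bash
python3 st.py
```

```text
t 23.2 pos [ 0.531  -0.2618  0.107 ] yaw -8.76 z [-5.e-04  2.e-04 -1.e+00] q [ 0.36  0.5   0.01  1.79 -0.01  0.85 -1.35] F [ 0.2  0.1 -3.7] M [0.057 0.051 0.025] w 0.234 g 60.0
```

Request:
{"api": "apply_moves", "payload": {"commands": [[0,0,0,-0.06,0],[0,0,0,-0.05,0],[0,0,0,-0.04,0],[0,0,0,-0.03,0],[0,0,0,0,0],[0,0,0,0,0]]}}

```text
clock: 23.95
position: [0.5312, -0.2619, 0.0966]
ee_rot: [3.132, -0.24, 0.0]
force: [0.2, -0.3, -4.0]
width: 0.237
gripper_force: 60.0
```

```bash
python3 st.py
```

```text
t 23.95 pos [ 0.5312 -0.2619  0.0966] yaw -8.76 z [ 1.e-04 -1.e-04 -1.e+00] q [ 0.36  0.52  0.01  1.8  -0.01  0.83 -1.35] F [ 0.2 -0.3 -4. ] M [ 0.106  0.009 -0.001] w 0.237 g 60.0
```

Request:
{"api": "apply_moves", "payload": {"commands": [[0,0,0,-0.02,0],[0,0,0,0,0],[60,0,0,0,0],[60,0,0,0,0],[60,0,0,0,0],[60,0,0,0,0],[60,0,0,0,0],[60,0,0,0,0]]}}

```text
clock: 24.95
position: [0.5312, -0.2618, 0.0954]
ee_rot: [3.132, -0.24, 0.0]
force: [-0.0, -0.2, -0.5]
width: 0.602
gripper_force: 0.0
```

```bash
python3 st.py
```

```text
t 24.95 pos [ 0.5312 -0.2618  0.0954] yaw -8.75 z [ 0. -0. -1.] q [ 0.36  0.52  0.01  1.8  -0.01  0.82 -1.35] F [-0.  -0.2 -0.5] M [0.069 0.017 0.002] w 0.602 g 0.0
```

Request:
{"api": "apply_moves", "payload": {"commands": [[60,0,0,0.2,0],[60,0,0,0.5,0],[60,0,0,0.8,0],[60,0,0,0.8,0],[60,-0.6,-0.6,0,0],[60,-0.6,-0.6,0,0],[60,-0.6,-0.6,0,0],[60,-0.6,-0.6,0,0],[60,0,0,0,0],[60,0,0,0,0]]}}

```text
clock: 26.2
position: [0.3876, -0.4055, 0.234]
ee_rot: [-3.132, 0.24, -0.002]
force: [-0.7, 0.1, -0.0]
width: 0.601
gripper_force: 0.0
```

```bash
python3 st.py
python3 - <<'E'
from fit import *
s=Cam("side"); p,d=imaging.get_image("side"); C=s.cloud(d)
print(fitz(C,(.531,-.262),.072,.1,.0085,.016))
for n in("side","top"):
    q,d=imaging.get_image(n); C=Cam(n).cloud(d); m=(np.hypot(C[...,0]-.531,C[...,1]+.262)<.06)&(C[...,2]>.095)&(C[...,2]<.15); P=C[m]; print(n,m.sum(),P.mean(0),np.percentile(P[:,2],[5,50,95]),cv2.minAreaRect((P[P[:,2]>.116][:,:2]*1000).astype(np.float32)))
cv2.imwrite("pics/end.png",np.hstack([cv2.resize(p[130:320,180:430],(400,304),interpolation=3),cv2.resize(q[185:300,180:430],(400,304),interpolation=3)])[:,:,::-1])
E
```

```text
t 26.2 pos [ 0.3876 -0.4055  0.234 ] yaw -8.76 z [ 0.001  0.    -1.   ] q [ 0.65  0.32  0.09  1.73 -0.03  1.09 -0.98] F [-0.7  0.1 -0. ] M [0.083 0.053 0.034] w 0.601 g 0.0
(array([ 0.5308, -0.2627]), np.int64(120))
side 912 [ 0.52943135 -0.26936096  0.11994972] [0.10514178 0.12262079 0.12803534] ((531.1910400390625, -264.592529296875), (23.580514907836914, 91.99259948730469), 81.89600372314453)
top 649 [ 0.52809415 -0.26142539  0.12495851] [0.11725748 0.125901   0.12855432] ((529.6375732421875, -262.8442687988281), (22.159791946411133, 93.62664794921875), 81.19878387451172)
```

View pics/end.png

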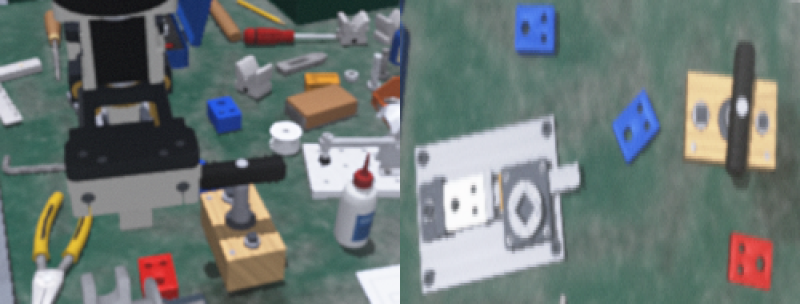

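The pictures show the key upright and fully down in its stand, with the bar top at 126 mm. The socket is left turned, the block is flat against its end stop, and the bystanders are in place.

```bash
python3 -c "
from cell import arm; print(arm.sign_off())"
```

```text
the job is handed in; nothing more can be done
None
```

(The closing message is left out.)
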